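Leak check: hold the sniffer over the sealed bottle

ROBOT

A 6-joint arm with a two-finger parallel gripper is mounted at the origin on a cart in front of the work surface, level with it; the furniture and walls round the work are solid. World frame = base frame: x ahead of the robot, y to its left, z up, the work surface at z = 0. Lengths are in m, angles in rad, forces in N, time in s.
With the tool pointing down it reaches from about 0.35 to 0.925 m from the base axis. Payload 6.4 kg.
Tool frame: the origin (TCP) lies at the very end of the fingers, on their centre line; the grasp point (between the pads) lies 19 mm behind it (manip.grip_point_offset is the distance from the TCP to the grasp point, in m); z points along the fingers, y is the line along which they close (so a half turn about z gives the same grasp; the last joint's range is limited). The gripper opens to 85 mm and grips with 20 to 120 N. Pads are 22 mm wide; open, the fingers measure 114 mm over their backs; the gripper's body (76 mm by 85 mm) begins 54 mm behind the grasp point. The pads swing forward as they close: fully open they stand 13 mm farther back than shut.
Start: joints at [-1.315, 0.245, 1.558, -0, 1.339, -0.174], TCP at [0.271, -0.591, 0.231] pointing down, gripper open.
Joint ranges: [-3.13, 3.13], [-1.02, 2.26], [0.13, 2.54], [-0.95, 4.09], [0.21, 2.88], [-2.74, 2.74]. Speed limits (rad/s): [2.57, 2.57, 3.14, 3.14, 3.14, 3.14].

INTERFACE

Orientations are given as [roll, pitch, yaw] about the fixed x, y, z axes, in that order (R = Rz(yaw) Ry(pitch) Rx(roll)).
In Python, from plant import readout, vision, manip, finder gives the robot as it stands.
- The arm moves only by the shell command python3 -m crank 'ROWS' [FORCE]. ROWS is text: rows parted by semicolons, each of 7 numbers parted by spaces: the shift along the tool's x, y, z in m, then the turn, a rotation vector about the tool's x, y, z in rad, then the closure, from 0 (fully open) to 1 (shut). In form: tx ty tz ax ay az claw; .... A call has 1 to 5 rows; each row shifts and turns the commanded pose from where the row before left it, along the tool's axes as they then stand; what a row does not reach is not made up. A row lasts 1/12 s, in which the tool goes at most 41.7 mm and 7.16 degrees, less where a joint would pass 70% of its speed; a pose out of reach is approached as far as the arm can. A call with a gripper value outside its range is refused whole. The fingers move at their own pace and stop on an object; FORCE is the grip in N (left out, the last holds). Time passes only in rows, so rows that do not move let the fingers close. It gives the time, the measured TCP pose, the force, the opening and the grip force at its end, in the units of the state.
- readout.sense(): the state, without advancing time (a new reading comes with each control period).
- vision.get_image(name): name is "scene" or "top" or "wrist"; returns the picture (384x512x3 uint8, red, green, blue); there is no depth.
- vision.calibration(name): a dict with "fx", "fy", "cx", "cy" (pixels), "rvec" (rotation vector, rad) and "tvec" (3), from world to camera coordinates, as OpenCV has them; the wrist camera has in their place "hand_eye" (4x4, takes a point from camera to tool coordinates, whose origin is the TCP and whose axes are the flange's). Camera axes: x right, y down, z forward; pixel columns grow to the right and rows downward; lengths in m; the calibration is good to about 2 mm. The wrist camera is an equidistant fisheye: a pixel r from the principal point sees the ray r / f radians off the axis. A picture is of the moment at which its call begins: read the wrist's pose just before it. calibration takes no time and is no camera call.
- manip.hand_in(): hands the job in; it is judged then, once.
Trained networks look in the newest picture that a camera, given by its name, has taken for a name from the list of things; names that differ only in an ending like _2 or _b are one class to them, and where a whole thing is asked for, a point or a joint stands for the part that bears it (a point fixed in the world has none). Each returns a list of dicts, best first, with "score" (0 to 1); they miss things now and then, are a little off and sometimes report something else, mostly with a low value. They report only what shows in the picture. A call takes as long as a camera call. They do not tell look-alikes from the thing itself.
- finder.regions_of(camera, thing): "region" (384x512 bool, what is visible of it) and "rect" ([centre column, centre row, width, height] in pixels, round what is visible of it).
- finder.landmark_of(camera, thing): "location" ([column, row] in pixels: a listed point, or the origin of a listed thing).
The state is a dict: "t": time; "joints": joint angles; "joint_vel": joint speeds; "joint_efforts": joint torques, N m; "tcp_pos": TCP position; "eef_rot": TCP orientation; "wrist_force": force on the tool from outside, world axes, zero at the start; "torque": the same for the moment, N m; "finger_gap": finger opening in m; "grip_force": force on a finger pad.
Only numpy, scipy, OpenCV 4.12 (cv2) and the standard library are available. Lean on these libraries where they do the work, as an engineer would, in place of code of your own. Each camera call takes 0.05 s, during which the arm holds its last target. There are 200 camera calls.

TASK

Two of the three serum bottles in the round stand are still being vented through a needle with a filter; the third has no needle any more and is sealed, ready for its leak check. Draw the leak-detector wand up out of its dock, carry it over the rack and the bottles without touching a bottle, a needle or the stand and without disturbing anything else, and bring its sensing tip over the middle of the cap of the sealed bottle. Finish while still holding it there: wand upright and still, tip about 8 mm above the cap, touching neither cap nor anything else.

Things in the scene. Friction and masses are not known exactly. Their poses are not given: they have to be found in the camera images.
- wand: leak-detector wand, 80 to 150 g, upright in its dock. Steel snout 75 mm long, at most 10 mm thick, pointing down; above it a grey handle, a rounded block 34 mm (own x) x 26 mm (own y), from 75 to 165 mm above the tip, display on its -x face. Origin: lower end of the snout, the sensing tip, 15 mm above the bench while docked; z towards the handle.
- wand_tip (a point): the sensing tip, the lower end of the snout (same point as the wand's origin); z towards the handle
- wand_grip (a point): grasp point in the middle of the handle's width and depth, 130 mm above the tip, 35 mm below the handle's top; axes as the wand's: grip across y (26 mm) or x (34 mm)
- dock: charging dock, fixed: foot 88 x 78 mm, 11 mm high; black block 50 x 42 mm with a 14 mm bore, 80 mm deep, for the snout and a 10 mm high rim round the handle's foot (3 mm play a side along x and y), rim top 100 mm above the bench. The wand just stands in it and comes clear when lifted straight up by 85 mm. Origin: centre of the underside.
- dock_mouth (a point): centre of the dock's top, level with the upper edge of the rim, 100 mm above the bench
- stand: round three-place bottle stand, fixed, turned any way: grey base plate 168 mm across, 8 mm thick; three white collars 63 mm across, their centres 47 mm from the middle, 120 degrees apart; in the middle a 9 mm post with a black knob 20 mm across, top 160 mm above the bench. Origin: centre of the underside.
- bottle_a: serum bottle (one of three alike), clear glass, body 51 mm across, 99 mm high from its foot to the top of its tan crimp cap; cap 21 mm across, flat on top. Held firmly in one of the stand's three places. Any of the three may be the one without a needle. Origin: centre of its foot (8 mm above the bench); z up.
- bottle_b: serum bottle (another of three alike), clear glass, body 51 mm across, 99 mm high from its foot to the top of its tan crimp cap; cap 21 mm across, flat on top. Held firmly in one of the stand's three places. Any of the three may be the one without a needle. Origin: centre of its foot (8 mm above the bench); z up.
- bottle_c: serum bottle (the third of three alike), clear glass, body 51 mm across, 99 mm high from its foot to the top of its tan crimp cap; cap 21 mm across, flat on top. Held firmly in one of the stand's three places. Any of the three may be the one without a needle. Origin: centre of its foot (8 mm above the bench); z up.
- bottle_a_cap (a point): centre of the flat top of bottle_a's cap, on the bottle's axis, 107 mm above the bench; z up
- bottle_b_cap (a point): centre of the flat top of bottle_b's cap, on the bottle's axis, 107 mm above the bench; z up
- bottle_c_cap (a point): centre of the flat top of bottle_c's cap, on the bottle's axis, 107 mm above the bench; z up
- vent_needle_1: vent needle with a small filter disc: steel needle 2 mm thick, clear hub, white filter disc 25 mm across on top, 60 mm high, leaning up to 6 degrees outwards. It stands in the cap of one of the three bottles and does not come out. Origin: where it enters the cap, at the centre of the cap's top.
- vent_needle_2: vent needle with a small filter disc: steel needle 2 mm thick, clear hub, white filter disc 25 mm across on top, 60 mm high, leaning up to 6 degrees outwards. It stands in the cap of one of the three bottles and does not come out. Origin: where it enters the cap, at the centre of the cap's top.
- tube_rack: blue tube rack, loose, 186 x 64 mm, 92 mm high, long side along its own x, between dock and stand: in the way. Origin: centre of the underside.
- septum_vial: slim glass vial, 27 mm across, 141 mm high with the needle in its cap, standing in the rack, its top 146 mm above the bench. Origin: centre of its foot. To be carried over.
- capped_tube: short screw-capped tube, 25 mm across, 68 mm high, standing low in another well of the rack. Origin: centre of its foot.
- wash_bottle: wash bottle with a bent spout, 61 mm body, 179 mm high, loose, at the back. Origin: centre of its underside's bounding box, the body's axis 23 mm from it along its own +x.
- beaker: empty beaker, 52 mm across, 68 mm high, loose, at the back. Origin: centre of its foot.
- cap_crimper: hand crimper lying on the bench to the right of the stand, 198 x 90 mm, 33 mm high, loose. Origin: centre of its underside.
- lab_marker: marker pen lying on the bench in front, 135 mm long, 17 mm thick, loose. Origin: centre of its underside.
Not all that is in view belongs to the job. Several things have the shape of the wand; the one meant has the colours described above.

How it is judged:
On the way:
1. the wand is drawn up out of the dock: held in the fingers, its tip higher than the dock's rim (z of wand_tip in the frame of dock_mouth above 0.005 m and contact force between wand and the fingers above 1 N), for 0.1 s.
At the end, for the whole second after the job is handed in: Wand held by the fingers, still, upright within 7 degrees, its tip 2 to 16 mm above the cap of the bottle without a needle and within 7 mm of the cap's centre; it touches nothing but the fingers, and the loose things on the bench have not been moved (((horizontal distance between each of vent_needle_1, vent_needle_2 and bottle_a above 0.03 m and horizontal distance between wand_tip and bottle_a_cap below 0.007 m and z of wand_tip in the frame of bottle_a_cap between 0.002 and 0.016 m) or (horizontal distance between each of vent_needle_1, vent_needle_2 and bottle_b above 0.03 m and horizontal distance between wand_tip and bottle_b_cap below 0.007 m and z of wand_tip in the frame of bottle_b_cap between 0.002 and 0.016 m) or (horizontal distance between each of vent_needle_1, vent_needle_2 and bottle_c above 0.03 m and horizontal distance between wand_tip and bottle_c_cap below 0.007 m and z of wand_tip in the frame of bottle_c_cap between 0.002 and 0.016 m)) and angle between wand's own z axis and vertical below 0.12 rad and contact force between wand and the fingers above 1 N and linear speed of wand below 0.015 m/s and angular speed of wand below 0.15 rad/s and contact force between wand and dock below 0.1 N and contact force between wand and stand below 0.1 N and contact force between wand and tube_rack below 0.1 N and contact force between wand and septum_vial below 0.1 N and contact force between wand and bottle_a below 0.1 N and contact force between wand and bottle_b below 0.1 N and contact force between wand and bottle_c below 0.1 N and contact force between wand and vent_needle_1 below 0.1 N and contact force between wand and vent_needle_2 below 0.1 N and distance of tube_rack from where it was at the start of the episode below 0.01 m and distance of each of septum_vial, capped_tube from where it was at the start of the episode below 0.02 m and distance of each of wash_bottle, beaker, cap_crimper from where it was at the start of the episode below 0.015 m and distance of lab_marker from where it was at the start of the episode below 0.03 m); the arm keeps its last pose, push and grip.
It fails at once if wand or fingers touched a bottle, a vent needle or the stand (contact force between any of wand, the arm, the fingers and bottle_a above 0.3 N or contact force between any of wand, the arm, the fingers and bottle_b above 0.3 N or contact force between any of wand, the arm, the fingers and bottle_c above 0.3 N or contact force between any of wand, the arm, the fingers and vent_needle_1 above 0.3 N or contact force between any of wand, the arm, the fingers and vent_needle_2 above 0.3 N or contact force between any of wand, the arm, the fingers and stand above 0.3 N).
It fails at once if a loose thing on the bench was pushed or knocked over (distance of tube_rack from where it was at the start of the episode above 0.01 m or distance of any of septum_vial, capped_tube from where it was at the start of the episode above 0.02 m or distance of any of wash_bottle, beaker, cap_crimper from where it was at the start of the episode above 0.015 m or distance of lab_marker from where it was at the start of the episode above 0.03 m or angle between any of septum_vial, capped_tube, wash_bottle, beaker's own z axis and vertical above 0.3 rad).
It also fails if it takes over 42 s, if anything falls off the work surface, if the arm or the gripper's body presses on something with over 40 N, if the wrist force passes 120 N, or if a joint passes its speed limit or range.

## Working session

There is one attempt and no reset: what is moved stays moved. The work goes in short steps, Python scripts to look and compute and a shell command to move; the robot and the scene stay as the last step left them, time stands still between calls to the robot, and variables do not carry over. Pictures are saved under pics/ and viewed, at most 10 in all, crops included, and the job is handed in when it is done.

```bash
mkdir -p pics; python3 - <<'E'
from plant import readout, vision, manip, finder
import cv2, numpy as np
print(readout.sense()); print(manip.grip_point_offset)
for n in("scene","top"):
    im=vision.get_image(n); cv2.imwrite(f"pics/{n}0.png",cv2.cvtColor(im,cv2.COLOR_RGB2BGR)); print(n,vision.calibration(n))
    for t in("wand_tip","wand_grip","dock_mouth","bottle_a_cap","vent_needle_1","stand","septum_vial","tube_rack"):
        print(t,[(np.round(d["location"],1).tolist(),round(d["score"],2)) for d in finder.landmark_of(n,t)][:5])
print(vision.calibration("wrist"))
E
```

```text
{'t': 0.0, 'joints': array([-1.31505492e+00,  2.45805739e-01,  1.55903745e+00, -3.76106578e-06,
        1.33870121e+00, -1.74081753e-01]), 'joint_vel': array([ 5.11841382e-04,  9.16508807e-04, -7.12361705e-04, -4.04135961e-05,
        5.76351501e-04,  3.06401878e-04]), 'joint_efforts': array([ 1.46688803e-04, -4.29504097e+01, -3.26128149e+01, -2.42041915e-04,
        5.24479692e-03,  2.87922688e-06]), 'tcp_pos': array([ 0.27073099, -0.59031084,  0.23017306]), 'eef_rot': array([-3.13966978e+00, -3.34444841e-04,  4.29823707e-01]), 'wrist_force': array([0.01476904, 0.28677256, 0.55334424]), 'torque': array([ 0.00806129,  0.06868996, -0.03711244]), 'grip_force': 0.0, 'finger_gap': 0.08543657217000339}
0.0187
scene {'fx': 423.512859600042, 'fy': 423.512859600042, 'cx': 259.28686235977835, 'cy': 192.81836831161021, 'rvec': array([ 0.88155803, -2.32511496,  1.26507639]), 'tvec': array([0.41901509, 0.31885378, 0.70244712])}
wand_tip [([225.4, 323.8], 0.7), ([255.7, 308.4], 0.57), ([338.7, 262.1], 0.17)]
wand_grip [([263.0, 265.1], 0.81), ([169.9, 253.5], 0.6), ([224.0, 275.5], 0.58), ([338.1
[... 684 characters left out ...]
0.65), ([367.8, 225.7], 0.32), ([308.9, 228.5], 0.31)]
vent_needle_1 [([313.4, 194.1], 0.59), ([340.7, 219.0], 0.48)]
stand [([315.7, 215.5], 0.57)]
septum_vial [([229.7, 219.5], 0.53)]
tube_rack [([232.3, 210.9], 0.57), ([341.6, 217.4], 0.39)]
{'fx': 297.3186396354542, 'fy': 297.3186396354542, 'cx': 261.5486648261207, 'cy': 194.57948871730753, 'hand_eye': array([[-4.56731590e-04, -9.44456635e-01, -3.28635751e-01,
         8.47604902e-02],
       [ 9.99999619e-01, -1.87100090e-04, -8.52078615e-04,
         8.96485644e-04],
       [ 7.43263522e-04, -3.28636015e-01,  9.44456361e-01,
        -1.43203356e-01],
       [ 0.00000000e+00,  0.00000000e+00,  0.00000000e+00,
         1.00000000e+00]])}
```

View pics/scene0.png

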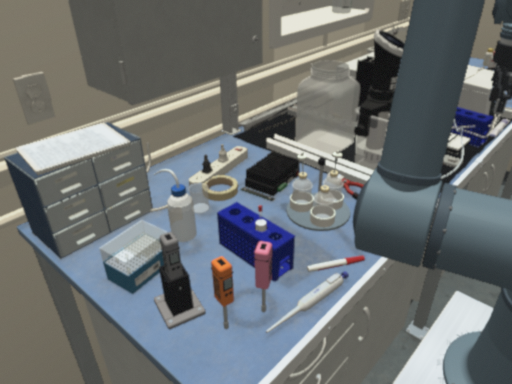

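View pics/top0.png

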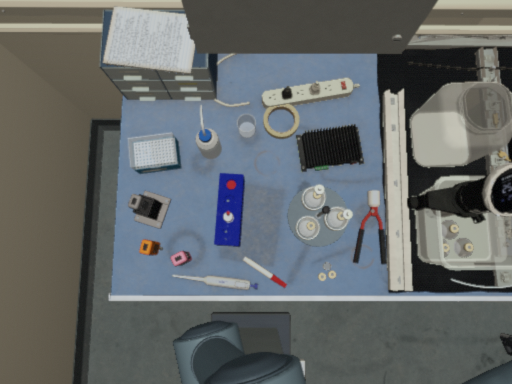

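The grey wand is docked at top (140,203) and scene (170,250). The orange and pink wands are look-alikes. The stand is at top (318,212), with the rack between it and the dock. I'll enlarge the stand and the dock.

```bash
cat > h.py <<'E'
import numpy as np, cv2
from plant import vision
def cam(n):
    c=vision.calibration(n); K=np.array([[c["fx"],0,c["cx"]],[0,c["fy"],c["cy"]],[0,0,1]]); return K,c["rvec"],c["tvec"]
def atz(n,uv,z):
    K,r,t=cam(n); R=cv2.Rodrigues(r)[0]; C=-R.T@t
    d=R.T@np.linalg.inv(K)@np.array([uv[0],uv[1],1.]); return C+d*(z-C[2])/d[2]
def proj(n,P):
    K,r,t=cam(n); return cv2.projectPoints(np.array(P,float).reshape(-1,1,3),r,t,K,None)[0].reshape(-1,2)
def tri(ua,ub,a="scene",b="top"):
    Ps=[]
    for n in(a,b):
        K,r,t=cam(n); Ps.append(K@np.c_[cv2.Rodrigues(r)[0],t])
    X=cv2.triangulatePoints(Ps[0],Ps[1],np.array(ua,float).reshape(2,1),np.array(ub,float).reshape(2,1)).ravel(); return X[:3]/X[3]
E
python3 - <<'E'
import cv2,numpy as np
from h import *
t=cv2.imread("pics/top0.png"); s=cv2.imread("pics/scene0.png")
f=lambda i,x,y,w,h:cv2.resize(i[y:y+h,x:x+w],(400,300),interpolation=cv2.INTER_CUBIC)
a=np.vstack([np.hstack([f(t,278,170,80,60+0),f(s,275,145,80,60+0)]),np.hstack([f(t,110,180,80,60),f(s,130,225,120,90)])])
a[:,:]=a; cv2.imwrite("pics/crop0.png",a)
for uv,z in(((140.4,202.8),.1),((313.7,196.3),.107),((318,212),.16),((315.7,215.5),0),((229,219),.146)): print(uv,z,atz("top",uv,z).round(3))
print("dock tri",tri((173.1,270.6),(140.4,202.8)),"grip tri",tri((169.9,253.5),(139.5,202.5)))
K,r,tt=cam("top");print(-cv2.Rodrigues(r)[0].T@tt)
E
```

```text
(140.4, 202.8) 0.1 [0.553 0.264 0.1  ]
(313.7, 196.3) 0.107 [ 0.57  -0.176  0.107]
(318, 212) 0.16 [ 0.524 -0.178  0.16 ]
(315.7, 215.5) 0 [ 0.532 -0.194  0.   ]
(229, 219) 0.146 [0.508 0.035 0.146]
dock tri [0.54997828 0.2607538  0.10093771] grip tri [0.54990686 0.25605286 0.13846509]
[ 0.41617528 -0.03882493  1.16555604]
```

View pics/crop0.png

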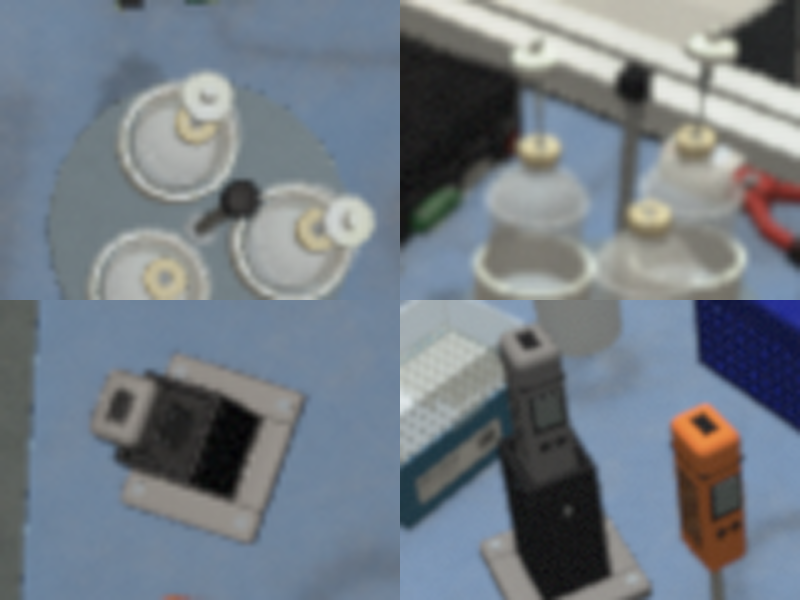

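The sealed bottle has the cap at top (311,225) and scene (325,187). The other two carry filter discs. The docked wand's display faces roughly towards the robot. Next I'll compute the poses.

```bash
python3 - <<'E'
from h import *
T=lambda x,y:(278+x/5,170+y/5)
S=lambda x,y:(275+(x-400)/5,145+y/5)
caps=[(T(165,277),S(650,212)),(T(197,122),S(540,148)),(T(318,230),S(697,138))]
for t,s in caps: print("cap tri",tri(s,t).round(4),"top",atz("top",t,.107).round(4),"scene",atz("scene",s,.107).round(4))
D=lambda x,y:(110+x/5,180+(y-300)/5)
f=np.array([atz("top",D(*p),.011) for p in((178,355),(304,392),(250,542),(122,505))]); print(f.round(3),f.mean(0))
for a,b in((0,1),(1,2),(3,2),(0,3)): d=f[b]-f[a]; print(np.linalg.norm(d),np.degrees(np.arctan2(d[1],d[0])))
h=np.array([atz("top",D(*p),.18) for p in((110,372),(153,380),(140,446),(92,436))]); print(h.mean(0))
for a,b in((0,1),(1,2),(3,2),(0,3)): d=h[b]-h[a]; print(np.linalg.norm(d),np.degrees(np.arctan2(d[1],d[0])))
print("scene handle top",atz("scene",(130+(525-400)*.3,225+(345-300)*.3),.18))
for n in("scene",):
  K,r,t=cam(n);print(-cv2.Rodrigues(r)[0].T@t)
E
```

```text
cap tri [ 0.4966 -0.168   0.1041] top [ 0.4964 -0.1676  0.107 ] scene [ 0.494 -0.164  0.107]
cap tri [ 0.5759 -0.1856  0.102 ] top [ 0.5749 -0.1851  0.107 ] scene [ 0.5712 -0.1785  0.107 ]
cap tri [ 0.5206 -0.2458  0.1027] top [ 0.5202 -0.2449  0.107 ] scene [ 0.5166 -0.2393  0.107 ]
[[0.597 0.276 0.011]
 [0.577 0.206 0.011]
 [0.494 0.232 0.011]
 [0.514 0.303 0.011]] [0.54566909 0.25423187 0.011     ]
0.07321294170751455 -106.18154019709768
0.08659404495507611 162.34803144304365
0.07340521095937867 -105.76502228938672
0.08713255466947475 162.2319217642898
[0.54527293 0.25429318 0.18      ]
0.02074800290831257 -100.38281217739406
0.03155759757030553 171.74142023889368
0.02316376781737228 -101.55011753437385
0.031088809367633575 167.32902377042188
scene handle top [0.54452687 0.26108539 0.18      ]
[0.02846924 0.58755774 0.6516431 ]
```

```bash
python3 -m crank '0 0 -.03 0 0 .12 0; 0 0 -.03 0 0 .12 0; 0 0 -.03 0 0 .12 0; 0 0 -.03 0 0 .12 0; 0 0 0 0 0 .12 0' && python3 -m crank '0 0 0 0 0 .12 0; 0 0 0 0 0 .017 0; 0 -.03 0 0 0 0 0; 0 -.04 0 0 0 0 0; 0 -.04 0 0 0 0 0'; python3 -m crank '0 -.04 0 0 0 0 0; 0 -.04 0 0 0 0 0; 0 -.04 0 0 0 0 0; 0 -.04 0 0 0 0 0; 0 -.04 0 0 0 0 0'; python3 -m crank '0 -.04 0 0 0 0 0; 0 -.04 0 0 0 0 0; 0 -.04 0 0 0 0 0; 0 -.04 0 0 0 0 0; 0 -.04 0 0 0 0 0'
```

```text
t: 1.32
tcp_pos: [0.2715, -0.5931, 0.36]
eef_rot: [3.13, -0.005, -0.176]
wrist_force: [-0.0, -0.6, 1.5]
finger_gap: 0.0857
grip_force: 0.0
t: 1.73
tcp_pos: [0.3039, -0.485, 0.3501]
eef_rot: [-3.14, 0.001, -0.306]
wrist_force: [0.9, 1.3, 0.4]
finger_gap: 0.0853
grip_force: 0.0
t: 2.15
tcp_pos: [0.3646, -0.2934, 0.3508]
eef_rot: [-3.141, 0.0, -0.305]
wrist_force: [0.6, 0.6, 0.8]
finger_gap: 0.0851
grip_force: 0.0
t: 2.57
tcp_pos: [0.425, -0.1028, 0.351]
eef_rot: [-3.142, -0.0, -0.305]
wrist_force: [1.0, -0.2, 0.4]
finger_gap: 0.0852
grip_force: 0.0
```

```bash
python3 -m crank '0 -.04 0 0 0 0 0; 0 -.04 0 0 0 0 0; 0 -.04 0 0 0 0 0; 0 -.04 0 0 0 0 0; .007 -.04 0 0 0 0 0'; python3 -m crank '0 -.04 0 0 0 0 0; 0 -.04 0 0 0 0 0; 0 -.04 0 0 0 0 0; 0 -.03 0 0 0 0 0; 0 0 0 0 0 0 0'
python3 - <<'E'
from h import *
from plant import readout, finder
from scipy.spatial.transform import Rotation as Ro
s=readout.sense(); im=vision.get_image("wrist"); cv2.imwrite("pics/wr1.png",cv2.cvtColor(im,cv2.COLOR_RGB2BGR))
print(s["tcp_pos"],s["eef_rot"])
c=vision.calibration("wrist")
def ray(uv,z):
    d=np.array([uv[0]-c["cx"],uv[1]-c["cy"]]); r=np.hypot(*d); th=r/c["fx"]; v=np.r_[d/r*np.sin(th),np.cos(th)]
    H=np.eye(4);H[:3,:3]=Ro.from_euler("xyz",s["eef_rot"]).as_matrix();H[:3,3]=s["tcp_pos"]; M=H@c["hand_eye"]
    v=M[:3,:3]@v; return M[:3,3]+v*(z-M[2,3])/v[2]
for t,z in(("wand_grip",.145),("dock_mouth",.1)):
  for d in finder.landmark_of("wrist",t)[:3]: print(t,d["location"],d["score"],ray(d["location"],z))
E
```

```text
t: 2.98
tcp_pos: [0.4918, 0.0862, 0.3512]
eef_rot: [3.142, 0.0, -0.304]
wrist_force: [1.1, -0.3, 0.5]
finger_gap: 0.0853
grip_force: 0.0
t: 3.4
tcp_pos: [0.5377, 0.2311, 0.3499]
eef_rot: [-3.141, 0.002, -0.299]
wrist_force: [0.1, -0.2, 0.2]
finger_gap: 0.0854
grip_force: 0.0
[0.53766439 0.23105143 0.34993548] [-3.14109172e+00  2.06903158e-03 -2.99435572e-01]
wand_grip [284.0, 231.4] 0.85 [0.44543777 0.22842319 0.145     ]
wand_grip [341.6, 230.7] 0.77 [0.42235566 0.15431176 0.145     ]
wand_grip [237.6, 167.6] 0.56 [0.54430681 0.25881902 0.145     ]
dock_mouth [246.4, 155.7] 0.96 [0.54678653 0.24917773 0.1       ]
```

View pics/wr1.png

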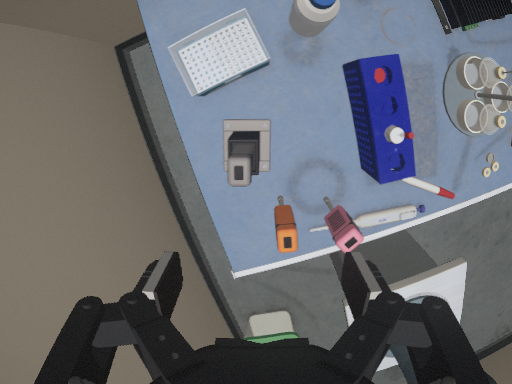

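The docked wand is upright at wrist (240,170), aligned with the picture. The yaw is right and its area is clear. I'll shift, then descend.

```bash
python3 -m crank '0 -.025 0 0 0 0 0; 0 0 .04 0 0 0 0; 0 0 .04 0 0 0 0; 0 0 .02 0 0 0 0; 0 0 0 0 0 0 0'; python3 - <<'E'
from plant import readout
s=readout.sense();print(s["tcp_pos"],s["eef_rot"])
E
```

```text
t: 3.97
tcp_pos: [0.5419, 0.2483, 0.2448]
eef_rot: [3.135, 0.01, -0.308]
wrist_force: [0.1, -0.1, -0.7]
finger_gap: 0.0852
grip_force: 0.0
[0.54186856 0.24827463 0.24484916] [ 3.13541909  0.00962301 -0.30826309]
```

```bash
python3 -m crank '0.002 -.007 0 0 0 0 0; 0 0 0 0 0 0 0; 0 0 0 0 0 0 0;0 0 0 0 0 0 0'; python3 - <<'E'
from h import *
from plant import readout,finder
from scipy.spatial.transform import Rotation as Ro
s=readout.sense();print(s["tcp_pos"],s["eef_rot"])
im=vision.get_image("wrist"); cv2.imwrite("pics/wr2.png",cv2.cvtColor(im,cv2.COLOR_RGB2BGR))
c=vision.calibration("wrist")
H=np.eye(4);H[:3,:3]=Ro.from_euler("xyz",s["eef_rot"]).as_matrix();H[:3,3]=s["tcp_pos"]; M=H@c["hand_eye"]
def ray(uv,z):
    d=np.array([uv[0]-c["cx"],uv[1]-c["cy"]]); r=np.hypot(*d); th=r/c["fx"]; v=M[:3,:3]@np.r_[d/r*np.sin(th),np.cos(th)]
    return M[:3,3]+v*(z-M[2,3])/v[2]
for t,z in(("wand_grip",.145),("dock_mouth",.1)):
  for d in finder.landmark_of("wrist",t)[:3]: print(t,d["location"],d["score"],ray(d["location"],z))
E
```

```text
t: 4.3
tcp_pos: [0.5504, 0.2567, 0.2539]
eef_rot: [-3.139, -0.004, -0.307]
wrist_force: [0.2, 0.2, 1.0]
finger_gap: 0.0853
grip_force: 0.0
[0.55040759 0.25674446 0.2539466 ] [-3.13938176 -0.00366313 -0.30728227]
wand_grip [263.2, 199.9] 0.85 [0.543032   0.25719919 0.145     ]
wand_grip [316.3, 272.0] 0.65 [0.45145154 0.22902276 0.145     ]
wand_grip [386.5, 269.8] 0.59 [0.42581445 0.15457823 0.145     ]
dock_mouth [264.9, 183.7] 0.83 [0.54400271 0.25489261 0.1       ]
dock_mouth [465.2, 206.4] 0.4 [0.43951616 0.01802965 0.1       ]
```

View pics/wr2.png

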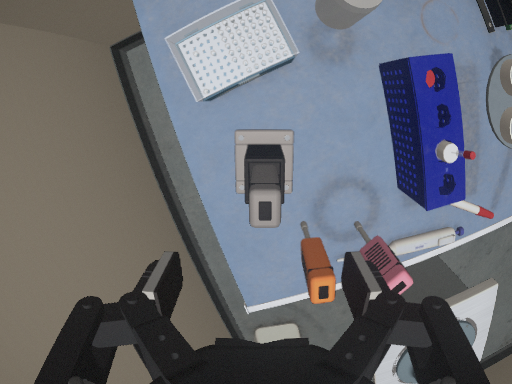

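The handle is centred between the fingers (column 264 against 262). The picture shows nothing in the way, so I'll descend.

```bash
python3 -m crank '-.005 .001 .03 0 0 0 0; 0 0 .03 0 0 0 0; 0 0 .03 0 0 0 0;0 0 .023 0 0 0 0;0 0 .015 0 0 0 0'; python3 -m crank '0 0 0 0 0 0 0;0 0 0 0 0 0 0;0 0 0 0 0 0 0;0 0 0 0 0 0 .3;0 0 0 0 0 0 .5' 30;python3 -m crank '0 0 0 0 0 0 .6;0 0 0 0 0 0 1;0 0 0 0 0 0 1;0 0 0 0 0 0 1;0 0 0 0 0 0 1' 30
```

```text
t: 4.87
tcp_pos: [0.5426, 0.2568, 0.1205]
eef_rot: [3.14, 0.003, -0.307]
wrist_force: [-0.5, 1.0, 0.5]
finger_gap: 0.0852
grip_force: 0.0
t: 5.28
tcp_pos: [0.5452, 0.2575, 0.1251]
eef_rot: [-3.14, -0.003, -0.307]
wrist_force: [0.2, 0.3, -0.1]
finger_gap: 0.0634
grip_force: 0.0
t: 5.7
tcp_pos: [0.5443, 0.2573, 0.1238]
eef_rot: [-3.141, -0.0, -0.307]
wrist_force: [-1.0, 0.1, 2.2]
finger_gap: 0.0254
grip_force: 35.4
```

```bash
python3 -m crank '0 0 -.01 0 0 0 1;0 0 -.02 0 0 0 1;0 0 -.02 0 0 0 1;0 0 -.02 0 0 0 1;0 0 -.02 0 0 0 1' 40;python3 -m crank '0 0 -.02 0 0 0 1;0 0 -.02 0 0 0 1;0 0 -.02 0 0 0 1;0 0 -.02 0 0 0 1;0 0 0 0 0 0 1' 40;python3 -m crank '0 0 0 0 0 0 1;0 0 0 0 0 0 1;0 0 0 0 0 0 1' 40
python3 - <<'E'
from h import *
from plant import finder
for n in("scene","top"):
    im=vision.get_image(n)
    for t in("wand_tip","wand_grip"): print(n,t,[(np.round(d["location"],1).tolist(),round(d["score"],2)) for d in finder.landmark_of(n,t)][:5])
E
```

```text
t: 6.12
tcp_pos: [0.5438, 0.2571, 0.2144]
eef_rot: [3.141, 0.0, -0.307]
wrist_force: [0.9, -0.6, -0.9]
finger_gap: 0.0257
grip_force: 39.7
t: 6.53
tcp_pos: [0.5459, 0.2577, 0.2987]
eef_rot: [-3.137, -0.007, -0.307]
wrist_force: [0.3, 0.1, -0.0]
finger_gap: 0.0257
grip_force: 39.7
t: 6.78
tcp_pos: [0.5432, 0.2569, 0.2911]
eef_rot: [3.14, 0.003, -0.307]
wrist_force: [-0.3, 0.5, -1.1]
finger_gap: 0.0256
grip_force: 39.7
scene wand_tip [([223.8, 325.7], 0.88), ([260.6, 309.7], 0.84), ([165.6, 237.6], 0.61)]
scene wand_grip [([222.4, 273.2], 0.91), ([159.6, 173.7], 0.75), ([261.0, 260.5], 0.65)]
top wand_tip [([162.4, 249.0], 0.52), ([133.2, 202.5], 0.46)]
top wand_grip [([183.4, 256.5], 0.61), ([149.3, 244.2], 0.57), ([114.0, 190.5], 0.52)]
```

```bash
python3 -m crank '.002 .01 -.005 0 0 0 1;.005 .026 0 0 0 0 1;.005 .026 0 0 0 0 1;.005 .026 0 0 0 0 1;.005 .026 0 0 0 0 1' 40;python3 -m crank '.005 .026 0 0 0 0 1;.005 .026 0 0 0 0 1;.005 .026 0 0 0 0 1;.005 .026 0 0 0 0 1;.005 .026 0 0 0 0 1';python3 -m crank '.005 .026 0 0 0 0 1;.005 .026 0 0 0 0 1;.005 .026 0 0 0 0 1;.005 .026 0 0 0 0 1;.004 .02 0 0 0 0 1'; python3 -m crank '.003 .015 0 0 0 0 1;.002 .01 0 0 0 0 1;0 0 0 0 0 0 1;0 0 0 0 0 0 1;0 0 0 0 0 0 1'; python3 - <<'E'
from h import *
from plant import finder,readout
print(readout.sense()["tcp_pos"],readout.sense()["eef_rot"])
o=[]
for n in("scene","top"):
    im=vision.get_image(n); im=cv2.cvtColor(im,cv2.COLOR_RGB2BGR); cv2.imwrite(f"pics/{n}3.png",im)
    for t in("wand_tip","wand_grip","bottle_a_cap"): print(n,t,[(np.round(d["location"],1).tolist(),round(d["score"],2)) for d in finder.landmark_of(n,t)][:5])
    x,y=(265,110) if n=="scene" else (265,165)
    o.append(cv2.resize(im[y:y+100,x:x+80],(400,500),interpolation=cv2.INTER_CUBIC))
cv2.imwrite("pics/c3.png",np.hstack(o))
E
```

```text
t: 7.5
tcp_pos: [0.5302, 0.1403, 0.2988]
eef_rot: [3.141, -0.001, -0.307]
wrist_force: [0.2, -1.2, -1.4]
finger_gap: 0.0257
grip_force: 39.7
t: 7.92
tcp_pos: [0.5146, 0.0086, 0.2989]
eef_rot: [3.141, -0.001, -0.307]
wrist_force: [0.9, 0.1, -1.1]
finger_gap: 0.0257
grip_force: 39.7
t: 8.33
tcp_pos: [0.4998, -0.1174, 0.2989]
eef_rot: [3.141, -0.001, -0.309]
wrist_force: [1.1, -0.0, -2.0]
finger_gap: 0.0259
grip_force: 39.7
t: 8.75
tcp_pos: [0.4977, -0.1398, 0.2984]
eef_rot: [-3.141, -0.0, -0.307]
wrist_force: [0.5, 0.3, -0.8]
finger_gap: 0.0254
grip_force: 39.7
[ 0.49769624 -0.13978867  0.2984037 ] [-3.14126806e+00 -5.92224874e-05 -3.06601866e-01]
scene wand_tip [([260.7, 308.1], 0.88), ([226.8, 324.5], 0.61), ([316.3, 160.8], 0.55)]
scene wand_grip [([322.6, 105.2], 0.93), ([264.4, 261.3], 0.84), ([221.9, 274.5], 0.8), ([180.0, 305.6], 0.39)]
scene bottle_a_cap [([303.3, 175.8], 0.75)]
top wand_tip [([160.8, 248.7], 0.58)]
top wand_grip [([182.9, 259.6], 0.73), ([150.2, 245.5], 0.67)]
top bottle_a_cap []
```

View pics/c3.png

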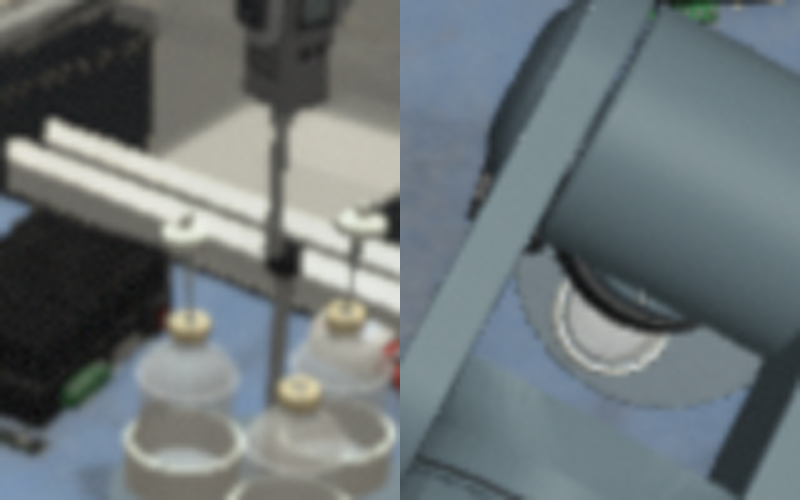

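The scene crop shows the wand upright with its tip at about scene (320,160), above and left of the sealed cap at (325,187). The top view is blocked by the arm. I'll use the wrist view for the second direction.

```bash
cat >> h.py <<'E'
from scipy.spatial.transform import Rotation as Ro
def wristM(s):
    H=np.eye(4);H[:3,:3]=Ro.from_euler("xyz",s["eef_rot"]).as_matrix();H[:3,3]=s["tcp_pos"]; return H@vision.calibration("wrist")["hand_eye"]
def ray(s,uv,z):
    c=vision.calibration("wrist");M=wristM(s)
    d=np.array([uv[0]-c["cx"],uv[1]-c["cy"]]); r=np.hypot(*d); th=r/c["fx"]; v=M[:3,:3]@np.r_[d/r*np.sin(th),np.cos(th)]
    return M[:3,3]+v*(z-M[2,3])/v[2]
def wproj(s,P):
    c=vision.calibration("wrist");p=(np.linalg.inv(wristM(s))@np.r_[P,1])[:3];r=np.hypot(p[0],p[1]);th=np.arctan2(r,p[2])
    return np.array([c["cx"],c["cy"]])+p[:2]/r*th*c["fx"]
E
python3 - <<'E'
from h import *
from plant import finder,readout
s=readout.sense(); im=cv2.cvtColor(vision.get_image("wrist"),cv2.COLOR_RGB2BGR); cv2.imwrite("pics/wr4.png",im)
for t in("wand_tip","bottle_a_cap"): print(t,[(np.round(d["location"],1).tolist(),round(d["score"],2),ray(s,d["location"],.107).round(4)) for d in finder.landmark_of("wrist",t)][:5])
p=s["tcp_pos"]; tip=np.r_[p[:2],p[2]-.109]
print(p,"pred tip scene",proj("scene",tip),"wrist",wproj(s,tip),"pred cap wrist",wproj(s,[.4966,-.168,.107]))
cv2.imwrite("pics/wr4c.png",cv2.resize(im[100:300,180:440],(780,600),interpolation=cv2.INTER_CUBIC))
E
```

```text
wand_tip [([85.2, 243.4], 0.78, array([0.4738, 0.138 , 0.107 ])), ([264.3, 190.3], 0.58, array([ 0.472 , -0.1359,  0.107 ])), ([123.9, 246.7], 0.58, array([0.4526, 0.0747, 0.107 ]))]
bottle_a_cap [([278.2, 93.2], 0.79, array([ 0.5754, -0.1845,  0.107 ]))]
[ 0.49777212 -0.14008432  0.29829308] pred tip scene [[320.36210327 160.48771812]] wrist [260.93828911 191.93900375] pred cap wrist [284.42841403 163.1199352 ]
```

View pics/wr4c.png

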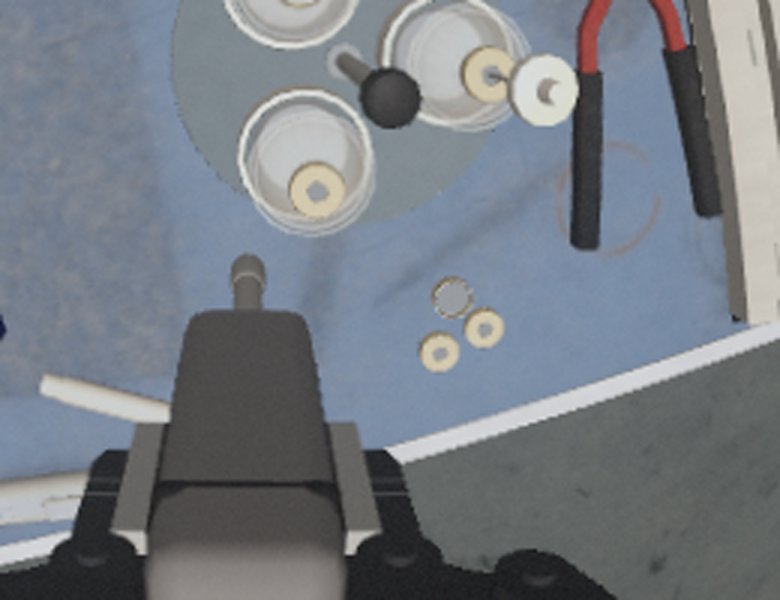

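```bash
python3 - <<'E'
from h import *
from plant import readout
s=readout.sense()
c=ray(s,(286,163.7),.107);t=ray(s,(262.7,189),.189);print(c,t,s["tcp_pos"])
for C in (c-t,np.array([.496,-.167,0])-s["tcp_pos"]):
    print(Ro.from_euler("xyz",s["eef_rot"]).as_matrix().T@np.r_[C[:2],0])
E
```

```text
[ 0.49531563 -0.16976638  0.107     ] [ 0.49978337 -0.14261874  0.189     ] [ 0.49771525 -0.14030757  0.29827283]
[ 3.94683496e-03  2.72282504e-02 -8.41465261e-07]
[ 6.43299335e-03  2.59623627e-02 -9.79168339e-07]
```

The cap is at wrist (286,164) and the snout tip at (263,189). The shift needed is about 5 mm in x and 27 mm in y. Then part of the descent.

```bash
python3 -m crank '.0025 .013 0 0 0 0 1;.0025 .014 0 0 0 0 1;0 0 0 0 0 0 1;0 0 0 0 0 0 1;0 0 0 0 0 0 1' 40; python3 -m crank '0 0 .015 0 0 0 1;0 0 .015 0 0 0 1;0 0 .01 0 0 0 1;0 0 0.005 0 0 0 1;0 0 0 0 0 0 1';python3 -m crank '0 0 0 0 0 0 1;0 0 0 0 0 0 1;0 0 0 0 0 0 1'; python3 - <<'E'
from h import *
from plant import readout
s=readout.sense(); im=cv2.cvtColor(vision.get_image("wrist"),cv2.COLOR_RGB2BGR)
sc=cv2.cvtColor(vision.get_image("scene"),cv2.COLOR_RGB2BGR)
f=lambda i,x,y:cv2.resize(i[y:y+100,x:x+80],(400,500),interpolation=cv2.INTER_CUBIC)
cv2.imwrite("pics/c5.png",np.hstack([f(sc,285,110),f(im,222,120)]))
p=s["tcp_pos"];tip=np.r_[p[:2],p[2]-.109];print(p,s["eef_rot"],"tip scene",proj("scene",tip),"wrist tip",wproj(s,tip),"cap",wproj(s,[.496,-.168,.107]))
E
```

```text
t: 9.72
tcp_pos: [0.4942, -0.1678, 0.2982]
eef_rot: [-3.141, 0.0, -0.308]
wrist_force: [0.0, 0.7, -1.5]
finger_gap: 0.0254
grip_force: 39.7
t: 10.13
tcp_pos: [0.4937, -0.1671, 0.2518]
eef_rot: [-3.141, 0.003, -0.307]
wrist_force: [0.6, 0.0, -1.8]
finger_gap: 0.0255
grip_force: 39.7
t: 10.38
tcp_pos: [0.4948, -0.1679, 0.2544]
eef_rot: [3.141, -0.002, -0.307]
wrist_force: [-0.7, 0.0, -1.1]
finger_gap: 0.0256
grip_force: 39.7
[ 0.49478738 -0.16786927  0.25435267] [ 3.14119376e+00 -1.74870009e-03 -3.07136774e-01] tip scene [[326.86442682 172.96870749]] wrist tip [260.88541849 192.13945095] cap [260.71747364 178.97936911]
```

View pics/c5.png

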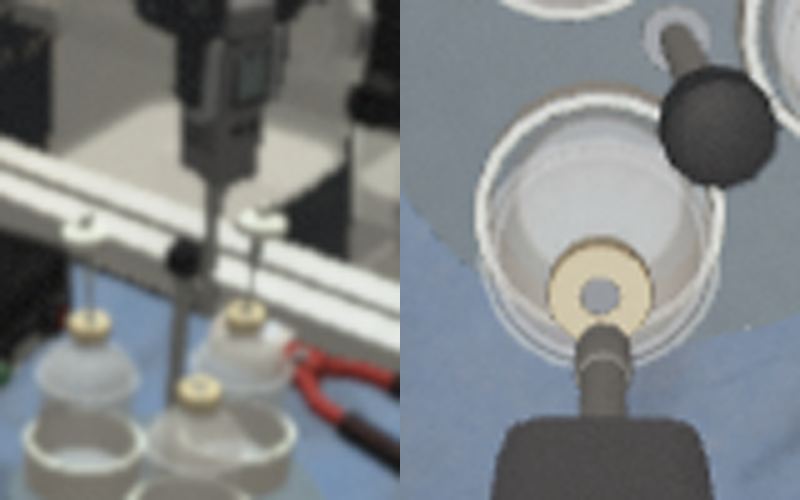

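```bash
python3 - <<'E'
from h import *
from plant import readout
s=readout.sense();p=s["tcp_pos"]
c=ray(s,(262,179),.107);t=ray(s,(262.6,189.4),p[2]-.109);print("wrist cap",c,"tip",t)
R=Ro.from_euler("xyz",s["eef_rot"]).as_matrix()
print("tool shift wrist",R.T@np.r_[(c-t)[:2],0])
print("scene cap",atz("scene",(325.2,187),.107),"scene tip",atz("scene",(326.6,171.5),p[2]-.109), "proj above cap",proj("scene",np.r_[c[:2],p[2]-.109]),proj("scene",c))
E
```

```text
wrist cap [ 0.49546229 -0.16918028  0.107     ] tip [ 0.49660314 -0.17004112  0.1450918 ]
tool shift wrist [-1.34773112e-03 -4.75613034e-04 -1.97414003e-06]
scene cap [ 0.49470663 -0.16583118  0.107     ] scene tip [ 0.49947898 -0.17369744  0.1450918 ] proj above cap [[326.93145082 172.76253146]] [[325.72556755 186.34259113]]
```

```bash
python3 -m crank '-.0015 0 .008 0 0 0 1;0 0 .008 0 0 0 1;0 0 .005 0 0 0 1;0 0 .004 0 0 0 1;0 0 .003 0 0 0 1' 40; python3 -m crank '0 0 0 0 0 0 1;0 0 0 0 0 0 1;0 0 0 0 0 0 1;0 0 0 0 0 0 1;0 0 0 0 0 0 1'; python3 - <<'E'
from h import *
from plant import readout
s=readout.sense(); im=cv2.cvtColor(vision.get_image("wrist"),cv2.COLOR_RGB2BGR)
sc=cv2.cvtColor(vision.get_image("scene"),cv2.COLOR_RGB2BGR)
f=lambda i,x,y:cv2.resize(i[y:y+50,x:x+40],(400,500),interpolation=cv2.INTER_CUBIC)
cv2.imwrite("pics/c6.png",np.hstack([f(sc,305,155),f(im,242,160)]))
p=s["tcp_pos"];tip=np.r_[p[:2],p[2]-.109];print(p,s["eef_rot"],"tip scene",proj("scene",tip),"cap",proj("scene",[.4955,-.169,.107]),"wrist tip",wproj(s,tip),"cap",wproj(s,[.4955,-.169,.107]))
E
```

```text
t: 10.9
tcp_pos: [0.4925, -0.167, 0.2242]
eef_rot: [-3.141, 0.001, -0.307]
wrist_force: [-0.4, 0.1, -1.2]
finger_gap: 0.0257
grip_force: 39.7
t: 11.32
tcp_pos: [0.4931, -0.1673, 0.2257]
eef_rot: [3.141, -0.001, -0.307]
wrist_force: [0.5, -0.2, 0.0]
finger_gap: 0.0257
grip_force: 39.7
[ 0.49305414 -0.16730282  0.22566985] [ 3.14144818e+00 -6.63147285e-04 -3.07196629e-01] tip scene [[326.41724899 183.59309851]] cap [[325.67046715 186.36675149]] wrist tip [260.91648302 192.01352563] cap [261.885331   185.74239999]
```

View pics/c6.png

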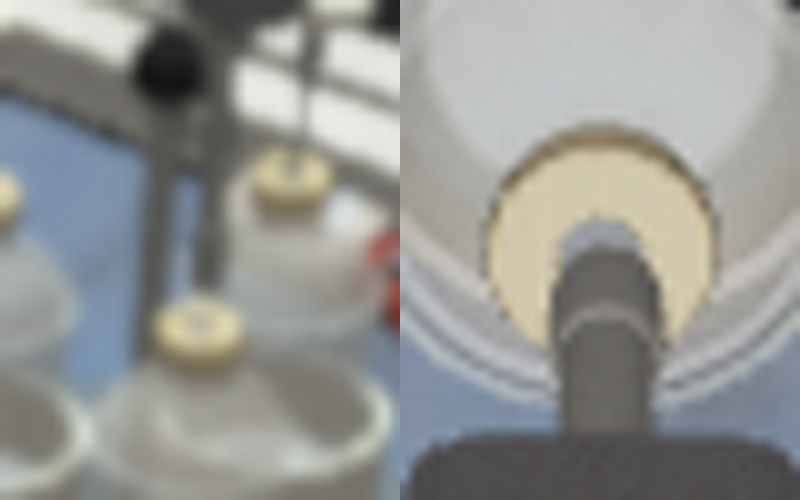

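The tip sits over the cap centre in both views, about 9 mm above it with a visible gap. Wrist: tip (262,189), cap (262,185). Scene: tip (326,184), cap (325,187). I'll hand in.

```bash
python3 -m crank '0 0 0.001 0 0 0 1;0 0 0 0 0 0 1;0 0 0 0 0 0 1;0 0 0 0 0 0 1;0 0 0 0 0 0 1'; python3 -c "
from plant import manip; print(manip.hand_in())"
```

```text
t: 11.83
tcp_pos: [0.4929, -0.1672, 0.2243]
eef_rot: [-3.142, -0.0, -0.307]
wrist_force: [-0.7, -0.2, -1.1]
finger_gap: 0.026
grip_force: 39.7
the job is handed in; nothing more can be done
None
```

I handed the job in at t ≈ 11.9 s, with the wand held upright and its tip about 8–9 mm above the sealed bottle's cap, about 1–2 mm off centre by my camera estimates; the verdict was not shown.

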